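Hold the tool chest's lid at its balance point with the lifting pin

ROBOT

A 7-joint arm with a two-finger parallel gripper is mounted at the origin on the work surface. World frame = base frame: x ahead of the robot, y to its left, z up, the work surface at z = 0. Lengths are in m, angles in rad, forces in N, time in s.
With the tool pointing down it reaches from about 0.4 to 0.9 m from the base axis. Payload 5.5 kg.
Tool frame: the origin (TCP) lies midway between the tips of the shut fingers; the grasp point (between the pads) lies 19 mm behind it; z points along the fingers, y is the line along which they close (so a half turn about z gives the same grasp; the last joint's range is limited). The gripper opens to 92 mm and grips with 3 to 60 N. Pads are 19 mm wide; open, the fingers measure 130 mm over their backs; the gripper's body (75 mm by 190 mm) begins 47 mm behind the grasp point.
Start: joints at [1.424, 0.501, -0.427, 1.55, 0.221, 1.138, -0.21], TCP at [0.259, -0.596, 0.197] pointing down, gripper open.
Joint ranges: [-2.88, 2.88], [-0.31, 2.03], [-1.54, 1.56], [0.2, 2.42], [-1.41, 4.55], [0.19, 2.02], [-2.57, 2.57]. Speed limits (rad/s): [2.57, 2.57, 3.14, 3.14, 3.14, 3.14, 3.14].

INTERFACE

Orientations are given as a rotation vector (axis times angle).
In Python, from station import sensors, vision, ticket gives the robot as it stands.
- The arm moves only by the tool carry_out, never from a script. Its argument "rows" is one flat list of numbers, 7 for each row, row after row: the opening, from -1 (shut) to 1 (fully open), then the shift along the world's x, y, z in a scale on which 1.0 is 600 mm, then the turn, a rotation vector about the world's x, y, z in shares of 2 pi rad (1.0 is 2 pi rad). A call has 1 to 8 rows; each row is the pose to reach, as a shift and turn from the pose commanded when the call began; what a row does not reach only later rows make up. A row lasts 1/10 s, in which the tool goes at most 50 mm and 8.59 degrees, less where a joint would pass 70% of its speed; a pose out of reach is approached as far as the arm can. No shift or turn number may pass 1 either way. A call with a gripper value outside its range is refused whole. The fingers move at their own pace and stop on an object; "force" is the grip in N (left out, the last holds). Time passes only in rows, so rows that repeat a pose let the fingers close. It gives the time, the measured TCP pose, the force, the opening and the grip force at its end, in the units of the state.
- sensors.get_state(): the state, without advancing time (a new reading comes with each control period).
- vision.get_image(name): name is "scene" or "top"; returns the picture (384x512x3 uint8, red, green, blue); there is no depth.
- vision.camera_info(name): a dict with "vfov" (degrees; the focal length in pixels is half the picture's height over the tangent of half this angle, whatever the lens; pixels are square), "cx", "cy" (the principal point, pixels), "k1" (the pictures are not rectified: a ray, as slopes to the right and down, at radius r is drawn at 1 + k1 r^2 times it, then the intrinsics apply), "rvec" (rotation vector, rad) and "tvec" (3), from world to camera coordinates, as OpenCV has them. Camera axes: x right, y down, z forward; pixel columns grow to the right and rows downward; lengths in m; the calibration is good to about 2 mm. A picture is of the moment at which its call begins. camera_info takes no time and is no camera call.
- ticket.hand_in(): hands the job in; it is judged then, once.
The state is a dict: "t": time; "joint_pos": joint angles; "joint_vel": joint speeds; "joint_torque": joint torques, N m; "eef_pos": TCP position; "tool_rot": TCP orientation; "force": force on the tool from outside, world axes, zero at the start; "wrist_torque": the same for the moment, N m; "opening": opening from 0.0 (shut) to 1.0 (fully open); "grip_force": force on a finger pad.
Only numpy, scipy, OpenCV 4.12 (cv2) and the standard library are available. Lean on these libraries where they do the work, as an engineer would, in place of code of your own. Each camera call takes 0.05 s, during which the arm holds its last target. There are 200 camera calls.

TASK

Pick up the wooden-handled lifting pin, put its steel rod through the eye on the tool chest's closed lid, and with the pin swing the lid up to the point where it balances over its hinge, so that the stay can be fitted. Finish while still gripping the pin in the eye and holding the lid still at its balance point, falling neither shut nor over backwards. Move the lid with the pin alone, not with the gripper, and leave the other things on the bench where they are.

Things in the scene. Friction and masses are not known exactly. Their poses are not given: they have to be found in the camera images.
- chest: Plain wooden tool chest, fixed to the bench, 160 deep (x) by 240 wide (y) by 80 mm high without its lid. Origin: centre of its underside, on the bench; x points away from the robot at yaw 0 (hinge side), y to the left, z up. Its yaw is within 0.25 rad of 0.
- chest_lid (a joint): Lid angle in rad: 0 = shut, growing as its front edge swings up and away from the robot (about the chest's +y), stop at 2.3. Nearly frictionless. It balances at 1.42, 9 degrees short of upright, still leaning to the robot; below that it falls shut, beyond it falls backwards. Board 166 by 250 by 12 mm with two 18 mm high steel bars along its top, 0.17 to 0.32 kg; needs under 3 N at the eye.
- lid_hinge (a point): Point on the lid's hinge axis, at the middle of the chest's far upper edge: 80 mm beyond the chest's centre (chest's +x), 80 mm above the bench. The hinge axis is the chest's y axis through this point. Its axes turn with the lid (like the chest's when shut).
- lid_eye (a point): Centre of a 13 mm round hole in a steel plate (36 wide, 40 high, 5 mm thick) standing on the lid near its right-hand (-y) edge; hole's axis = lid's y. From lid_hinge in lid axes: x -110, y -105, z +36 mm (24 above the board, 20 in from its right edge). Lid shut: 116 mm above the bench. Axes turn with the lid. The rod enters from the right, along +y; left of the plate 50 mm are free.
- pin: Lifting pin lying on the bench, 0.06-0.09 kg: square wooden handle 22 x 22 x 110 mm; a round-ended 7 mm steel rod sticks 79 mm out of its front (a 16 mm collar on its first 12 mm). Origin: centre of the handle's underside; +y along the rod to its tip, z up; rod axis 11 mm above the underside. Centre of mass at y = +24 mm: a good place to grip, fingers closing along its x.
- pin_tip (a point): End of the steel rod, on its axis: 134 mm in front of the handle's centre (pin's +y), 11 mm above the handle's underside. Axes as pin.
- bowl: Bystander: white ceramic bowl, 110 mm across, 50 mm high. Origin: centre of its underside.
- jar: Bystander: amber glass jar, 60 mm across, 85 mm high. Origin: centre of its underside.
- tray: Bystander: wooden tray 150 (x) by 110 (y) by 28 mm. Origin: centre of its underside.
- reel: Bystander: cardboard reel, 60 mm across, 25 mm high, 24 mm bore. Origin: centre of its underside.
- whetstone: Bystander: grey whetstone 60 (x) by 160 (y) by 28 mm. Origin: centre of its underside.
- brush: Bystander: wooden brush 200 mm long lying along its x, 20 mm thick. Origin: under its middle.
- clip: Bystander: steel spring clip 50 (x) by 30 (y) by 26 mm high. Origin: centre of its underside.
Mind the look-alikes: they are no part of the job. Leave any turquoise look-alike of the pin alone.

How it is judged:
On the way, in this order (a step that is already met when the one before it is completed fails the run):
1. the pin's rod is through the eye while the lid is still down (y of pin_tip in the frame of lid_eye between 0.008 and 0.06 m and x of pin_tip in the frame of lid_eye between -0.02 and 0.02 m and z of pin_tip in the frame of lid_eye between -0.02 and 0.02 m and angle between the y axis of pin and the y axis of lid_eye, either way round below 0.35 rad and value of joint chest_lid below 0.2 rad), for 0.2 s.
2. the lid is half way up, with the pin through the eye (y of pin_tip in the frame of lid_eye between 0.008 and 0.06 m and x of pin_tip in the frame of lid_eye between -0.02 and 0.02 m and z of pin_tip in the frame of lid_eye between -0.02 and 0.02 m and angle between the y axis of pin and the y axis of lid_eye, either way round below 0.35 rad and contact force between the fingers and pin above 1 N and value of joint chest_lid between 0.6 and 1.25 rad), for 0.1 s.
At the end, for the whole second after the job is handed in: Lid within 0.10 rad of its balance angle (1.42 rad), slower than 0.1 rad/s; pin tip through the eye, 8 to 60 mm past its centre along the lid's y, within 20 mm sideways, rod within 0.35 rad of the eye's axis; fingers grip the pin (over 1 N) (value of joint chest_lid between 1.32 and 1.52 rad and velocity of joint chest_lid between -0.1 and 0.1 rad/s and y of pin_tip in the frame of lid_eye between 0.008 and 0.06 m and x of pin_tip in the frame of lid_eye between -0.02 and 0.02 m and z of pin_tip in the frame of lid_eye between -0.02 and 0.02 m and angle between the y axis of pin and the y axis of lid_eye, either way round below 0.35 rad and contact force between the fingers and pin above 1 N); the arm keeps its last pose, push and grip.
It fails at once if the lid goes far over its balance point and falls backwards (beyond 1.85 rad) (value of joint chest_lid above 1.85 rad).
It fails at once if the robot itself pushes on the chest or its lid with more than 5 N (only the pin may) (contact force between any of the fingers, the arm and chest above 5 N).
It fails at once if another thing on the bench is pushed more than 30 mm away (distance of any of bowl, jar, tray, reel, whetstone, brush, clip from where it was at the start of the episode above 0.03 m).
It also fails if it takes over 51 s, if anything falls off the work surface, if the arm or the gripper's body presses on something with over 40 N, if the wrist force passes 120 N, or if a joint passes its speed limit or range.

## Working session

There is one attempt and no reset: what is moved stays moved. The work goes in short steps, Python scripts to look and compute and a tool call to move; the robot and the scene stay as the last step left them, time stands still between calls to the robot, and variables do not carry over. Pictures are saved under pics/ and viewed, at most 10 in all, crops included, and the job is handed in when it is done.

Besides the shell and the picture viewer there is one more tool, called after "Emit:" as name(argument=value, ...) on one line, values as JSON. carry_out: Moves the arm, as the interface text tells. Its arguments: {"type":"object","properties":{"rows":{"type":"array","items":{"type":"number"}},"force":{"type":"number"}},"required":["rows"]}

```bash
mkdir -p pics; ls
python3 - <<'E'
from station import sensors, vision
import cv2
s=sensors.get_state(); print(s)
for n in("scene","top"):
    print(n,vision.camera_info(n)); im=vision.get_image(n)
    cv2.imwrite(f"pics/{n}0_raw.png",im[:,:,::-1])
    cv2.imwrite(f"pics/{n}0.png",cv2.resize(im[:,:,::-1],(800,600),interpolation=cv2.INTER_CUBIC))
E
```

```text
pics
{'t': 0.0, 'joint_pos': array([ 1.4241924 ,  0.50185735, -0.42676193,  1.55147368,  0.22078029,
        1.13830697, -0.21030318]), 'joint_vel': array([ 0.00152794, -0.00089731,  0.00033504, -0.000785  ,  0.00105417,
        0.00143638,  0.000869  ]), 'joint_torque': array([ 3.99686578e-04, -5.66585577e+01, -5.81597686e+00, -2.79111958e+01,
       -6.85110432e-02,  3.08160356e-02,  1.61186658e-04]), 'eef_pos': array([ 0.25861882, -0.59548481,  0.19596003]), 'tool_rot': array([-3.07394160e+00, -6.38858039e-01,  5.31787011e-04]), 'force': array([ 0.09756767, -0.1943611 ,  0.36394714]), 'wrist_torque': array([ 0.0050643 , -0.03341211, -0.00806425]), 'grip_force': 0.0, 'opening': 0.9989089606645289}
scene {'vfov': 57.181045255514, 'cx': 258.97111965873603, 'cy': 189.3904560473593, 'k1': -0.09505401076357835, 'rvec': array([ 1.8281449 ,  1.51086257, -0.73093766]), 'tvec': array([ 0.00537367, -0.25045728,  1.62319368])}
top {'vfov': 47.828674892534636, 'cx': 259.3369110293687, 'cy': 192.28552954490698, 'k1': 0.0052012466344878985, 'rvec': array([ 2.17241819, -2.17380068,  0.06393868]), 'tvec': array([-0.06518797,  0.4591521 ,  1.3627131 ])}
```

View pics/top0.png

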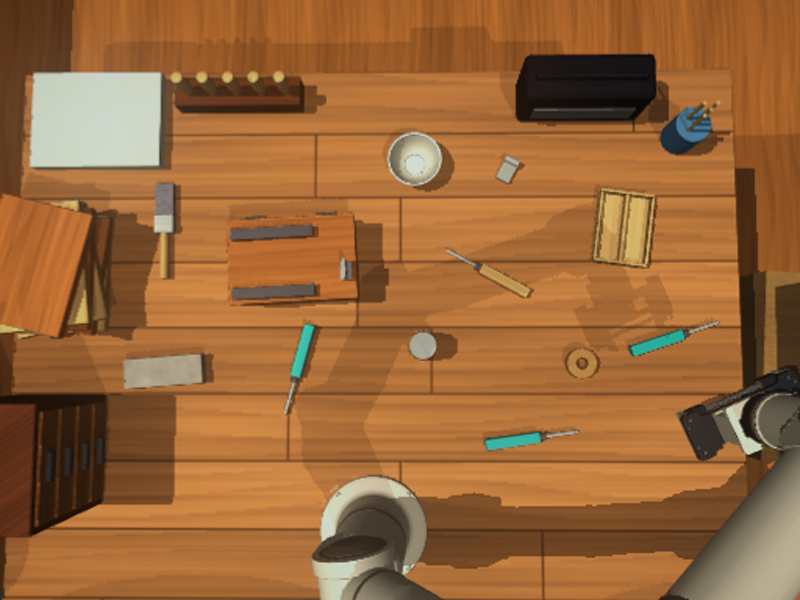

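View pics/scene0.png

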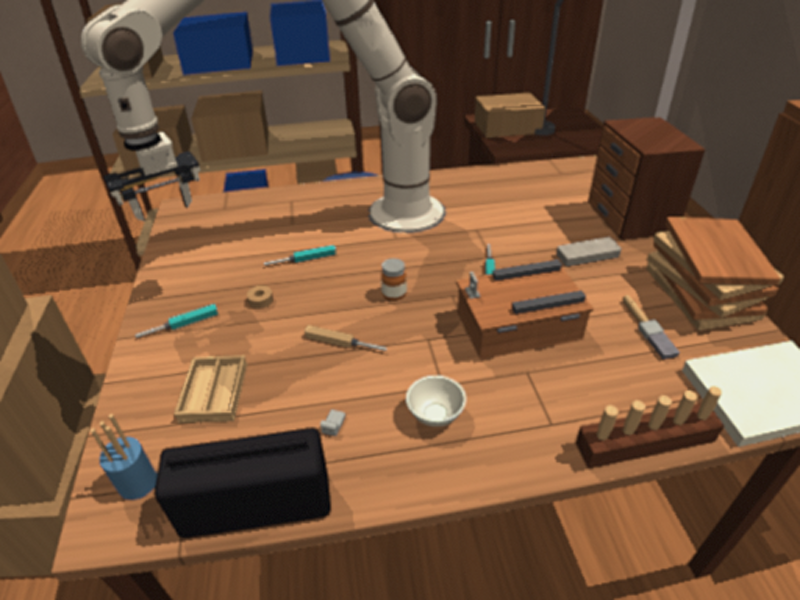

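The top view shows the pin's handle from (532,293) to (478,265) and its rod tip near (446,249). The chest lid spans about (228–357, 212–305), with the eye plate near (346,269). I'll zoom in on both to measure them.

```bash
cat > h.py <<'E'
import numpy as np, cv2
from scipy.spatial.transform import Rotation as R
from station import sensors, vision
def cam(n):
    c=vision.camera_info(n); f=192/np.tan(np.radians(c["vfov"])/2)
    return c,f,cv2.Rodrigues(c["rvec"])[0]
def proj(n,P):
    c,f,M=cam(n); p=np.atleast_2d(P)@M.T+c["tvec"]; s=p[:,:2]/p[:,2:]
    s=s*(1+c["k1"]*(s**2).sum(1,keepdims=True)); return s*f+[c["cx"],c["cy"]]
def ray(n,uv):
    c,f,M=cam(n); d=(np.atleast_2d(uv)-[c["cx"],c["cy"]])/f; s=d.copy()
    for _ in range(20): s=d/(1+c["k1"]*(s**2).sum(1,keepdims=True))
    return -M.T@c["tvec"], np.c_[s,np.ones(len(s))]@M
def at_z(n,uv,z):
    o,d=ray(n,uv); return o+d*((z-o[2])/d[:,2])[:,None]
E
python3 - <<'E'
import cv2
a=cv2.imread("pics/top0_raw.png"); b=cv2.imread("pics/scene0_raw.png")
# chest x135..240,y125..205 ; pin x280..345,y150..195
c1=cv2.resize(a[128:203,140:240],(800,600),interpolation=cv2.INTER_CUBIC)
cv2.imwrite("pics/c1.png",c1)
c2=cv2.resize(a[150:198,278:348],(700,480),interpolation=cv2.INTER_CUBIC)
cv2.imwrite("pics/c2.png",c2)
E
```

```text
(no output)
```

View pics/c1.png

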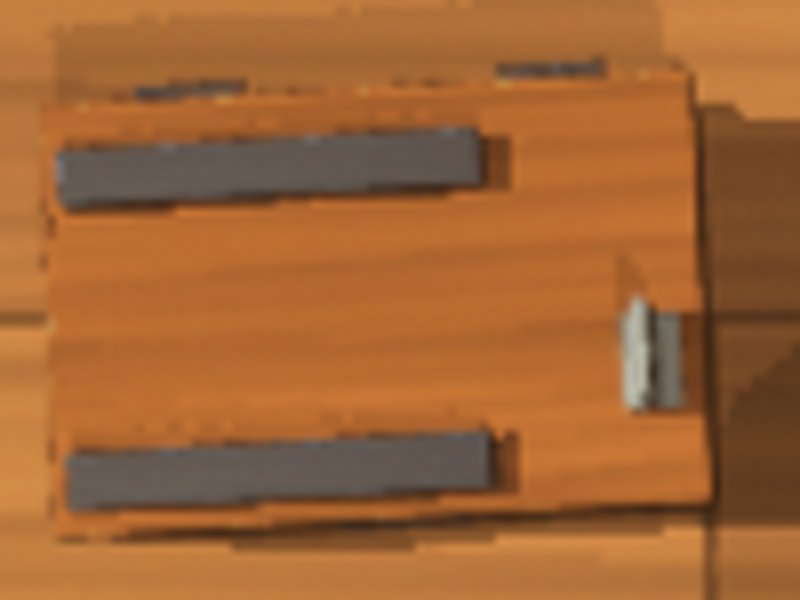

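View pics/c2.png

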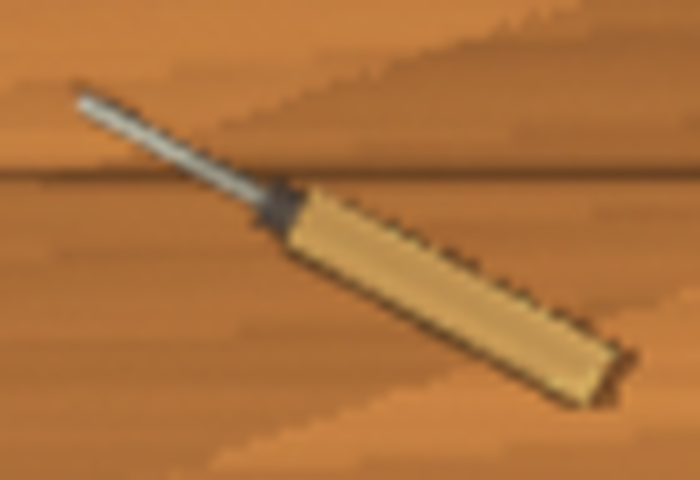

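Run:
```python
from h import *
from scipy.optimize import least_squares
print("campos",ray("top",[[0,0]])[0],ray("scene",[[0,0]])[0])
c=np.array([[42,103],[690,72],[710,500],[57,540]])/8+[139.5+.06,127.5+.06]
P=at_z("top",c,.092); print(P.round(4)); print([np.linalg.norm(P[i]-P[i-1]).round(4) for i in range(4)])
# lid: fit board rect 166x250, center
def lid(p): 
    u=np.array([np.cos(p[2]),np.sin(p[2])]);v=np.array([-u[1],u[0]])
    return np.array([p[:2]+a*.083*u+b*.125*v for a,b in((1,1),(1,-1),(-1,-1),(-1,1))])
s=least_squares(lambda p:(lid(p)-P[:,:2]).ravel(),[.6,.2,0]); print("lid c",s.x.round(4),s.fun.round(4))
pin=np.array([[312,187],[287,245],[622,350],[588,405],[80,100]])/10+[277.55,149.55]
Q=np.vstack([at_z("top",pin[:4],.022),at_z("top",pin[4:],.011)]);print(Q.round(4))
L=np.array([[.011,.055],[-.011,.055],[.011,-.055],[-.011,-.055],[0,.134]])
def pp(p):
    cc,ss=np.cos(p[2]),np.sin(p[2]); return p[:2]+L@np.array([[cc,ss],[-ss,cc]])
for k in (.5,):
  r=least_squares(lambda p:(pp(p)-Q[:,:2]).ravel(),[.5,-.25,k]); print("pin",r.x.round(4),r.fun.reshape(-1,2).round(4))
# eye predicted: board center relative to hinge x unknown; try eye = center of lid + (-110+80, -105)
x,y,a=s.x;u=np.array([np.cos(a),np.sin(a)]);v=np.array([-u[1],u[0]])
# chest center ~ lid center -> hinge= c+.08u
for off in(0,-.003):
  e=np.array([x,y])+(-.030-off)*u-.105*v
  print("eye",e.round(4),proj("top",[*e,.116]),proj("scene",[*e,.116]))
  pl=[[*(e+i*.018*u+j*.0025*v),z] for z in(.132,.092) for i in(1,-1) for j in(1,-1)]
  print("plate crop top",((proj("top",pl)-[139.56,127.56])*8).round(0).tolist())
b=cv2.imread("pics/scene0_raw.png")
cv2.imwrite("pics/c3.png",cv2.resize(b[150:225,285:385],(800,600),interpolation=cv2.INTER_CUBIC))
pl=[[*(e),.116]]+pl
print("plate crop scene",((proj("scene",pl)-[284.56,149.56])*8).round(0).tolist())
```

```text
campos [ 0.35258974 -0.09088871  1.39265101] [ 1.39102107 -0.24896122  0.83701503]
[[0.6127 0.2831 0.092 ]
 [0.6238 0.0354 0.092 ]
 [0.4602 0.0268 0.092 ]
 [0.4454 0.274  0.092 ]]
[np.float64(0.1676), np.float64(0.248), np.float64(0.1638), np.float64(0.2477)]
lid c [0.5355 0.1548 0.0526] [-0.0009  0.0009  0.0012 -0.001  -0.001  -0.0012  0.0007  0.0013]
[[ 0.5352 -0.2228  0.022 ]
 [ 0.5167 -0.2147  0.022 ]
 [ 0.483  -0.3204  0.022 ]
 [ 0.4655 -0.3094  0.022 ]
 [ 0.5651 -0.1497  0.011 ]]
pin [ 0.5002 -0.2669 -0.5003] [[ 0.001  -0.0011]
 [ 0.0003  0.0013]
 [ 0.0005 -0.0001]
 [-0.0013 -0.0005]
 [-0.0006  0.0003]]
eye [0.5111 0.0484] [[220.43039935 172.34642243]] [[302.34126002 180.89027345]]
plate crop top [[633.0, 305.0], [647.0, 304.0], [638.0, 402.0], [651.0, 401.0], [645.0, 319.0], [658.0, 319.0], [649.0, 414.0], [663.0, 413.0]]
eye [0.5141 0.0486] [[220.38442595 171.34568278]] [[302.63585812 181.4309751 ]]
plate crop top [[633.0, 297.0], [646.0, 296.0], [637.0, 394.0], [651.0, 393.0], [645.0, 311.0], [658.0, 311.0], [649.0, 406.0], [662.0, 405.0]]
plate crop scene [[145.0, 255.0], [167.0, 250.0], [156.0, 251.0], [139.0, 198.0], [127.0, 200.0], [161.0, 326.0], [149.0, 327.0], [133.0, 273.0], [122.0, 275.0]]
```

View pics/c3.png

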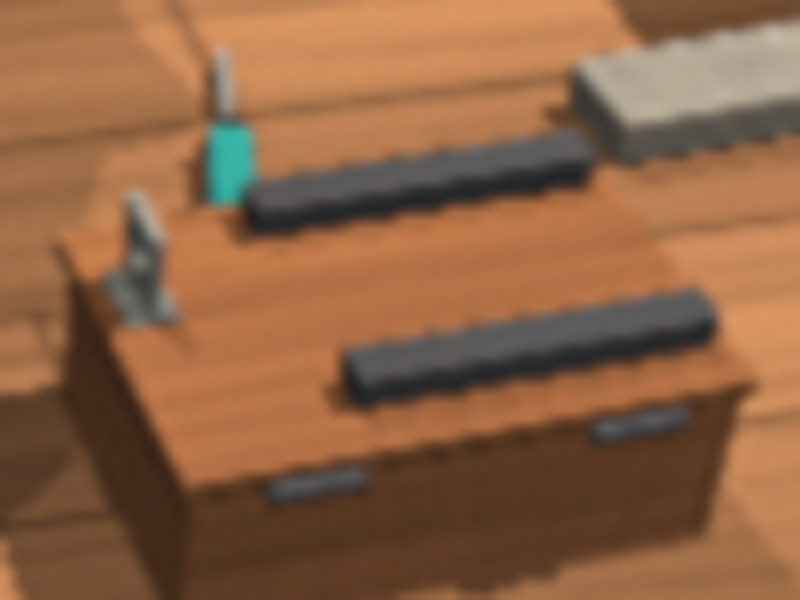

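Fit results, all within about 1 mm:
- **Pin:** at (0.500, -0.267), yaw -0.50.
- **Lid:** yaw 0.053.
- **Eye:** near (0.514, 0.049, 0.116), which agrees with the plate in both views: top edge at crop (640,300), and scene hole at about (143,258).

Next I'll move above the pin. The target TCP is (0.512, -0.246), with a turn of +0.66 about z.

The manual's scale: shifts go in shares of 600 mm and turns go in shares of 2 pi rad. Converting my numbers, 280 mm / 600 = 0.4667, 200 mm / 600 = 0.3333, 0.33 rad / 6.2832 = 0.0525.

Emit:
carry_out(rows=[1, 0.0417, 0.0583, 0, 0, 0, 0.0127, 1, 0.0833, 0.1167, 0, 0, 0, 0.0255, 1, 0.125, 0.175, 0, 0, 0, 0.0398, 1, 0.1667, 0.2333, 0, 0, 0, 0.0525, 1, 0.2083, 0.2917, 0, 0, 0, 0.0653, 1, 0.25, 0.35, 0, 0, 0, 0.0796, 1, 0.2917, 0.4083, 0, 0, 0, 0.0923, 1, 0.3333, 0.4667, 0, 0, 0, 0.1054])

```text
t: 0.9
eef_pos: [0.4594, -0.3146, 0.1968]
tool_rot: [-2.698, -1.608, 0.001]
force: [-0.3, -0.1, -0.1]
opening: 0.998
grip_force: 0.0
```

To row units: -110 mm / 600 = -0.1833, -90 mm / 600 = -0.15.

Emit:
carry_out(rows=[1, 0.045, 0.0583, -0.0333, 0, 0, 0, 1, 0.0883, 0.1167, -0.0833, 0, 0, 0, 1, 0.0883, 0.1167, -0.15, 0, 0, 0, 1, 0.0883, 0.1167, -0.1833, 0, 0, 0, 1, 0.0883, 0.1167, -0.1833, 0, 0, 0, 1, 0.0883, 0.1167, -0.1833, 0, 0, 0], force=55)

```text
t: 1.5
eef_pos: [0.512, -0.2461, 0.0871]
tool_rot: [-2.701, -1.604, 0.0]
force: [0.0, 0.1, 0.2]
opening: 1.002
grip_force: 0.0
```

Run:
```python
from h import *
s=sensors.get_state(); r=R.from_rotvec(s["tool_rot"]).as_matrix(); print(s["eef_pos"],s["joint_pos"],r.round(4))
print("closing ang",np.arctan2(-r[1,1],-r[0,1]))
```

```text
[ 0.51195863 -0.24612487  0.08708429] [ 0.89643308  0.5396246  -0.64015007  1.84547329  0.40519251  0.89060759
 -0.4349661 ] [[ 4.787e-01  8.780e-01 -5.000e-04]
 [ 8.780e-01 -4.787e-01  6.000e-04]
 [ 3.000e-04 -7.000e-04 -1.000e+00]]
closing ang 2.642462307802985
```

To row units: -83 mm / 600 = -0.1383, -82 mm / 600 = -0.1367.

Emit:
carry_out(rows=[1, 0, 0, -0.05, 0, 0, 0, 1, 0, 0, -0.1, 0, 0, 0, 1, 0, 0, -0.125, 0, 0, 0, 1, 0, 0, -0.1367, 0, 0, 0, 1, 0, 0, -0.1383, 0, 0, 0, 1, 0, 0, -0.1383, 0, 0, 0])

```text
t: 2.1
eef_pos: [0.5131, -0.2466, 0.0052]
tool_rot: [2.7, 1.603, 0.002]
force: [0.3, 0.1, 0.4]
opening: 1.001
grip_force: 0.0
```

Emit:
carry_out(rows=[-1, 0, 0, 0, 0, 0, 0, -1, 0, 0, 0, 0, 0, 0, -1, 0, 0, 0, 0, 0, 0, -1, 0, 0, 0, 0, 0, 0, -1, 0, 0, 0, 0, 0, 0, -1, 0, 0, 0, 0, 0, 0, -1, 0, 0, 0, 0, 0, 0, -1, 0, 0, 0, 0, 0, 0], force=55)

```text
t: 2.9
eef_pos: [0.512, -0.2462, 0.004]
tool_rot: [-2.701, -1.604, 0.0]
force: [0.7, 0.2, 0.2]
opening: 0.35
grip_force: 0.0
```

Emit:
carry_out(rows=[-1, 0, 0, 0, 0, 0, 0, -1, 0, 0, 0, 0, 0, 0, -1, 0, 0, 0, 0, 0, 0, -1, 0, 0, 0, 0, 0, 0, -1, 0, 0, 0, 0, 0, 0, -1, 0, 0, 0, 0, 0, 0])

```text
t: 3.5
eef_pos: [0.512, -0.2462, 0.004]
tool_rot: [2.701, 1.604, 0.0]
force: [0.3, -0.4, -0.0]
opening: 0.009
grip_force: 0.0
```

To row units: 170 mm / 600 = 0.2833, 160 mm / 600 = 0.2667, 0.5516 rad / 6.2832 = 0.0878.

Emit:
carry_out(rows=[-1, 0, 0, 0.0333, 0, 0, 0, -1, 0, 0, 0.0833, 0, 0, 0.008, -1, 0, 0, 0.15, 0, 0, 0.0239, -1, 0, 0, 0.2167, 0, 0, 0.0398, -1, 0, 0, 0.2667, 0, 0, 0.0557, -1, 0, 0.0167, 0.2833, 0, 0, 0.0716, -1, 0, 0.0333, 0.2833, 0, 0, 0.0875, -1, 0, 0.0333, 0.2833, 0, 0, 0.0878])

```text
t: 4.3
eef_pos: [0.5123, -0.2248, 0.1746]
tool_rot: [2.159, 2.282, 0.001]
force: [-0.0, -0.3, 0.6]
opening: 0.0
grip_force: 0.0
```

Run:
```python
from h import *
s=sensors.get_state(); r=R.from_rotvec(s["tool_rot"]).as_matrix(); print(s["eef_pos"],s["force"],s["wrist_torque"],s["grip_force"],s["opening"])
print("closing",np.arctan2(-r[1,1],-r[0,1])-np.pi,r.round(4).tolist())
a=vision.get_image("top")[:,:,::-1];b=vision.get_image("scene")[:,:,::-1]
cv2.imwrite("pics/t1.png",a);cv2.imwrite("pics/s1.png",b)
p=s["eef_pos"];u=np.array([np.cos(.0526),np.sin(.0526),0]);v=np.array([-u[1],u[0],0])
tip=p+.110*v+[0,0,.007]; print("tip pred",tip,proj("top",tip),proj("scene",tip))
def crop(im,c,w=80,h=60):
    x,y=int(c[0]-w/2),int(c[1]-h/2); print("crop",x,y); return cv2.resize(im[y:y+h,x:x+w],(400,300),interpolation=cv2.INTER_CUBIC)
o=np.hstack([crop(a,proj("top",tip)[0]),crop(b,proj("scene",tip)[0])])
cv2.imwrite("pics/v1.png",o)
```

```text
[ 0.51226555 -0.22477089  0.17463444] [-0.01707104 -0.32958553  0.5856853 ] [ 0.04421392 -0.09796315 -0.02269277] 0.0 0.00013331369808633825
closing -6.227635874149052 [[-0.0555, 0.9985, 0.0007], [0.9985, 0.0555, 0.0], [-0.0, 0.0007, -1.0]]
tip pred [ 0.50648222 -0.11492302  0.18163444] [[275.82357621 170.96958047]] [[253.06045191 169.96481654]]
crop 235 140
crop 213 139
```

View pics/v1.png

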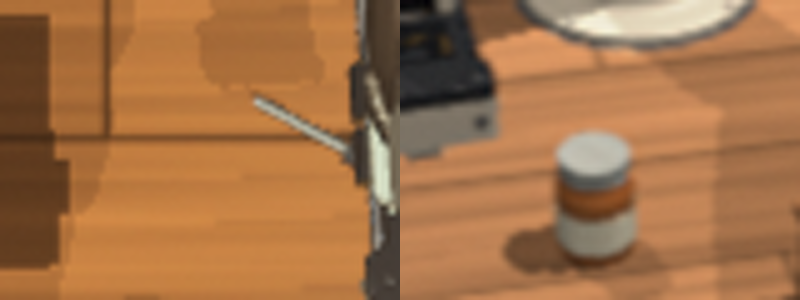

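The fingers shut on nothing and the pin is where it was: its tip shows at crop (255,100), which is (286,160) in the raw top image. I'll compare where the gripper appears with the TCP it reports.

Run:
```python
from h import *
s=sensors.get_state(); p=s["eef_pos"]
a=cv2.imread("pics/t1.png");b=cv2.imread("pics/s1.png")
P=np.vstack([p,p+[0,0,.019]])
o=[]
for im,n in((a,"top"),(b,"scene")):
    q=proj(n,P); x,y=(q[0]-[67,100]).astype(int); x=max(x,0);y=max(y,0); print(n,q,x,y)
    c=cv2.resize(im[y:y+200,x:x+133],(400,600),interpolation=cv2.INTER_CUBIC)
    for k,t in enumerate(q): cv2.drawMarker(c,tuple(((t-[x,y]+.5)*3).astype(int).tolist()),((0,0,255),(255,0,0))[k],cv2.MARKER_CROSS,12,1)
    o.append(c)
cv2.imwrite("pics/v2.png",np.hstack(o))
```

```text
top [[315.20721547 169.39401377]
 [315.95898853 168.50774367]] 248 69
scene [[218.06677949 177.27770379]
 [217.52273486 172.37071239]] 151 77
```

View pics/v2.png

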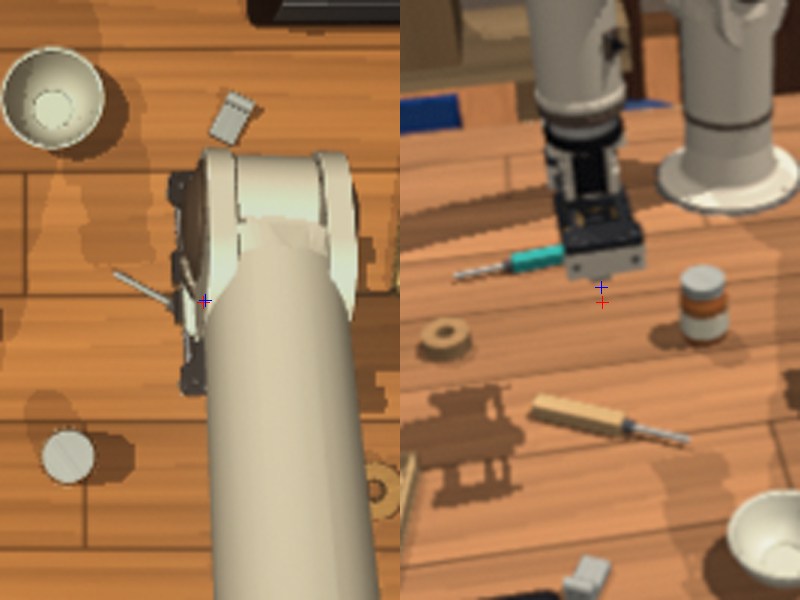

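In the scene half, the fingertip stub ends near (603,283), but the reported TCP projects to (602,303). The real tip therefore seems higher than the report says. I'll check by touching the bare bench gently with shut fingers, 60 mm short of the pin.

To row units: -170 mm / 600 = -0.2833, -165 mm / 600 = -0.275.

Emit:
carry_out(rows=[-1, -0.0667, 0, -0.05, 0, 0, 0, -1, -0.1, 0, -0.1167, 0, 0, 0, -1, -0.1, 0, -0.1833, 0, 0, 0, -1, -0.1, 0, -0.25, 0, 0, 0, -1, -0.1, 0, -0.275, 0, 0, 0, -1, -0.1, 0, -0.2833, 0, 0, 0, -1, -0.1, 0, -0.2833, 0, 0, 0])

```text
t: 5.1
eef_pos: [0.4525, -0.2261, 0.0042]
tool_rot: [-2.163, -2.279, -0.0]
force: [0.8, 0.2, 0.7]
opening: 0.005
grip_force: 0.0
```

To row units: -6 mm / 600 = -0.01, -4 mm / 600 = -0.0067.

Emit:
carry_out(rows=[-1, 0, 0, -0.0033, 0, 0, 0, -1, 0, 0, -0.0067, 0, 0, 0, -1, 0, 0, -0.01, 0, 0, 0, -1, 0, 0, -0.01, 0, 0, 0])

```text
t: 5.5
eef_pos: [0.4522, -0.2265, -0.0016]
tool_rot: [2.162, 2.278, -0.0]
force: [-0.5, -0.0, 0.1]
opening: 0.005
grip_force: 0.0
```

No contact at a reported z of -1.6 mm, so the reported z really is biased. I'll keep going down slowly.

To row units: -6 mm / 600 = -0.01, -4 mm / 600 = -0.0067.

Emit:
carry_out(rows=[-1, 0, 0, -0.0033, 0, 0, 0, -1, 0, 0, -0.0067, 0, 0, 0, -1, 0, 0, -0.01, 0, 0, 0, -1, 0, 0, -0.01, 0, 0, 0])

```text
t: 5.9
eef_pos: [0.4517, -0.226, -0.0083]
tool_rot: [-2.162, -2.279, 0.0]
force: [-0.0, 0.8, -0.1]
opening: 0.006
grip_force: 0.0
```

To row units: -5 mm / 600 = -0.0083, -4 mm / 600 = -0.0067.

Emit:
carry_out(rows=[-1, 0, 0, -0.0033, 0, 0, 0, -1, 0, 0, -0.0067, 0, 0, 0, -1, 0, 0, -0.0083, 0, 0, 0, -1, 0, 0, -0.0083, 0, 0, 0])

```text
t: 6.3
eef_pos: [0.4519, -0.2261, -0.0132]
tool_rot: [-2.162, -2.279, 0.0]
force: [0.3, 0.0, -0.0]
opening: 0.004
grip_force: 0.0
```

Run:
```python
from h import *
s=sensors.get_state(); p=s["eef_pos"]
b=vision.get_image("scene")[:,:,::-1].copy()
t=vision.get_image("top")[:,:,::-1].copy(); cv2.imwrite("pics/t2.png",t); cv2.imwrite("pics/s2.png",b)
P=np.vstack([p,p+[0,0,.019]]);o=[]
for im,n in((b,"scene"),(t,"top")):
    q=proj(n,P); x,y=(q[0]-[40,38]).astype(int); print(n,q,x,y)
    c=cv2.resize(im[y:y+75,x:x+80],(400,375),interpolation=cv2.INTER_CUBIC)
    for k,w in enumerate(q): cv2.drawMarker(c,tuple(((w-[x,y]+.5)*5).astype(int).tolist()),((0,0,255),(255,0,0))[k],cv2.MARKER_CROSS,12,1)
    o.append(c)
cv2.imwrite("pics/v3.png",np.hstack(o))
```

```text
scene [[221.26484291 208.83407084]
 [220.81524257 204.87884356]] 181 170
top [[308.94020161 195.1650767 ]
 [309.50785364 194.74675971]] 268 157
```

View pics/v3.png

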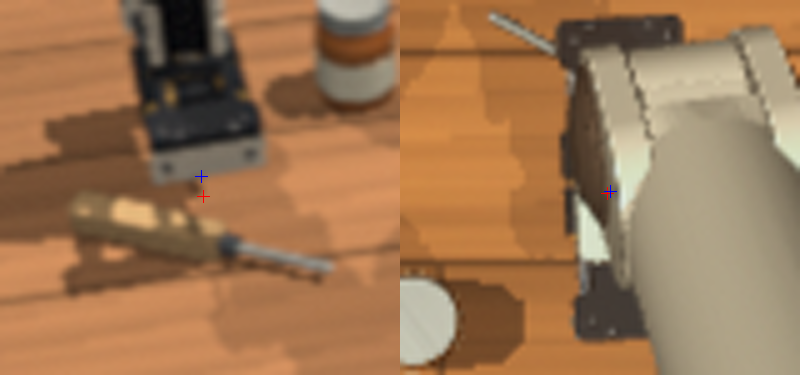

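Run:
```python
from h import *
s=sensors.get_state(); p=s["eef_pos"]; print(p, s["joint_pos"].round(4),s["tool_rot"])
def at_x(n,uv,x):
    o,d=ray(n,uv); return o+d*((x-o[0])/d[:,0])[:,None]
c=np.array([[153,186],[265,163],[148,150],[262,126]])/5+[180.6,169.6]
print(at_x("scene",c,p[0]+.095)-p)
# body outline top view: corners
t=np.array([[558,20],[682,15],[577,336],[645,338]],float); t[:,0]-=400
t=t/5+[267.6,156.6]
for z in (.053,.08,.1,.12): print(z,(at_z("top",t,z)-p)[:,:2].round(4).tolist())
```

```text
[ 0.45202039 -0.22614168 -0.01300118] [ 0.944   0.6385 -0.6595  2.0367  0.6251  0.6737 -0.0737] [-2.16213008e+00 -2.27912823e+00 -8.32394857e-05]
[[ 0.095      -0.03320329  0.10029264]
 [ 0.095       0.03903932  0.10720751]
 [ 0.095      -0.03323536  0.13064421]
 [ 0.095       0.03905121  0.13813471]]
0.053 [[0.1032, 0.0358], [0.1061, -0.0413], [-0.0932, 0.0255], [-0.0945, -0.0163]]
0.08 [[0.0991, 0.0378], [0.102, -0.0378], [-0.0934, 0.0277], [-0.0946, -0.0133]]
0.1 [[0.0961, 0.0393], [0.0989, -0.0351], [-0.0935, 0.0293], [-0.0946, -0.011]]
0.12 [[0.093, 0.0408], [0.0958, -0.0325], [-0.0935, 0.031], [-0.0947, -0.0087]]
```

The gripper body sits about 38 mm higher above the reported TCP than the data says; sideways it agrees within 3 mm. I'll keep going down in small steps to touch the bench and get the exact z offset.

To row units: -8 mm / 600 = -0.0133, -6 mm / 600 = -0.01.

Emit:
carry_out(rows=[-1, 0, 0, -0.0033, 0, 0, 0, -1, 0, 0, -0.0067, 0, 0, 0, -1, 0, 0, -0.01, 0, 0, 0, -1, 0, 0, -0.0133, 0, 0, 0, -1, 0, 0, -0.0133, 0, 0, 0])

```text
t: 6.9
eef_pos: [0.4518, -0.226, -0.0213]
tool_rot: [-2.162, -2.279, 0.0]
force: [0.4, -0.2, 0.7]
opening: 0.003
grip_force: 0.0
```

To row units: -4 mm / 600 = -0.0067, -3 mm / 600 = -0.005.

Emit:
carry_out(rows=[-1, 0, 0, -0.0017, 0, 0, 0, -1, 0, 0, -0.0033, 0, 0, 0, -1, 0, 0, -0.005, 0, 0, 0, -1, 0, 0, -0.0067, 0, 0, 0, -1, 0, 0, -0.0067, 0, 0, 0])

```text
t: 7.4
eef_pos: [0.4519, -0.2262, -0.0251]
tool_rot: [-2.162, -2.279, 0.0]
force: [0.7, 0.2, 0.9]
opening: 0.007
grip_force: 0.0
```

To row units: -3 mm / 600 = -0.005, -2 mm / 600 = -0.0033.

Emit:
carry_out(rows=[-1, 0, 0, -0.0017, 0, 0, 0, -1, 0, 0, -0.0033, 0, 0, 0, -1, 0, 0, -0.005, 0, 0, 0, -1, 0, 0, -0.005, 0, 0, 0])

```text
t: 7.8
eef_pos: [0.4519, -0.2261, -0.0281]
tool_rot: [-2.162, -2.279, 0.0]
force: [-0.2, -0.9, 0.0]
opening: 0.006
grip_force: 0.0
```

To row units: -2 mm / 600 = -0.0033, -1 mm / 600 = -0.0017.

Emit:
carry_out(rows=[-1, 0, 0, -0.0017, 0, 0, 0, -1, 0, 0, -0.0033, 0, 0, 0, -1, 0, 0, -0.0033, 0, 0, 0])

```text
t: 8.1
eef_pos: [0.4521, -0.2262, -0.0294]
tool_rot: [2.162, 2.279, -0.001]
force: [-2.9, 0.5, 7.6]
opening: 0.005
grip_force: 4.0
```

I touched the bench at a reported z of -29 mm, so real z = reported z + 29 mm. I'll raise, open, return over the pin and descend to a reported z of about -24 mm.

To row units: 80 mm / 600 = 0.1333, 60 mm / 600 = 0.1, -0.5516 rad / 6.2832 = -0.0878.

Emit:
carry_out(rows=[0.4, 0, 0, 0.0333, 0, 0, 0, 0.4, 0, 0, 0.1, 0, 0, 0, 0.4, 0.0167, -0.0083, 0.1333, 0, 0, -0.0159, 0.4, 0.0417, -0.0167, 0.1333, 0, 0, -0.0318, 0.4, 0.0667, -0.025, 0.1333, 0, 0, -0.0477, 0.4, 0.1, -0.0333, 0.1333, 0, 0, -0.0637, 0.4, 0.1, -0.0333, 0.1333, 0, 0, -0.0796, 0.4, 0.1, -0.0333, 0.1333, 0, 0, -0.0878])

```text
t: 8.9
eef_pos: [0.5127, -0.246, 0.0499]
tool_rot: [2.704, 1.6, 0.001]
force: [-0.5, -0.0, -0.6]
opening: 0.653
grip_force: 0.0
```

Emit:
carry_out(rows=[0.4, 0, 0, 0, 0, 0, 0, 0.4, 0, 0, 0, 0, 0, 0])

```text
t: 9.1
eef_pos: [0.5118, -0.2461, 0.0499]
tool_rot: [-2.7, -1.606, 0.0]
force: [-0.6, -0.3, 0.0]
opening: 0.697
grip_force: 0.0
```

Going down 74 mm (to a reported z of -24), then close.

To row units: -74 mm / 600 = -0.1233, -71 mm / 600 = -0.1183.

Emit:
carry_out(rows=[0.4, 0, 0, -0.0417, 0, 0, 0, 0.4, 0, 0, -0.0833, 0, 0, 0, 0.4, 0, 0, -0.1083, 0, 0, 0, 0.4, 0, 0, -0.1183, 0, 0, 0, 0.4, 0, 0, -0.1233, 0, 0, 0, 0.4, 0, 0, -0.1233, 0, 0, 0])

```text
t: 9.7
eef_pos: [0.5124, -0.2462, -0.0237]
tool_rot: [2.701, 1.604, 0.001]
force: [0.3, 0.3, -0.2]
opening: 0.697
grip_force: 0.0
```

Emit:
carry_out(rows=[-1, 0, 0, 0, 0, 0, 0, -1, 0, 0, 0, 0, 0, 0, -1, 0, 0, 0, 0, 0, 0, -1, 0, 0, 0, 0, 0, 0, -1, 0, 0, 0, 0, 0, 0, -1, 0, 0, 0, 0, 0, 0, -1, 0, 0, 0, 0, 0, 0, -1, 0, 0, 0, 0, 0, 0], force=55)

```text
t: 10.5
eef_pos: [0.5121, -0.2462, -0.0239]
tool_rot: [2.701, 1.604, 0.0]
force: [-0.8, 0.3, 2.1]
opening: 0.235
grip_force: 55.0
```

The pin is gripped: opening 0.235 (21.6 mm) at 55 N. I'll lift, turn to the chest's yaw, and stop with the tip about 25 mm right of the eye.

To row units: 160 mm / 600 = 0.2667, 140 mm / 600 = 0.2333, 0.05 rad / 6.2832 = 0.008.

Emit:
carry_out(rows=[-1, 0, 0, 0.0333, 0, 0, 0, -1, 0, 0, 0.0833, 0, 0, 0.008, -1, 0, 0.0333, 0.1333, 0, 0, 0.0239, -1, 0.0033, 0.0833, 0.1667, 0, 0, 0.0398, -1, 0.0067, 0.1333, 0.175, 0, 0, 0.0557, -1, 0.01, 0.1833, 0.175, 0, 0, 0.0716, -1, 0.015, 0.2333, 0.175, 0, 0, 0.0875, -1, 0.015, 0.2667, 0.175, 0, 0, 0.0878])

```text
t: 11.3
eef_pos: [0.5211, -0.0836, 0.0812]
tool_rot: [-2.156, -2.284, -0.002]
force: [0.5, -0.2, -0.8]
opening: 0.235
grip_force: 55.0
```

Emit:
carry_out(rows=[-1, 0, 0, 0, 0, 0, 0, -1, 0, 0, 0, 0, 0, 0, -1, 0, 0, 0, 0, 0, 0])

```text
t: 11.6
eef_pos: [0.5208, -0.0878, 0.0808]
tool_rot: [2.164, 2.277, -0.001]
force: [-0.3, -0.5, -0.8]
opening: 0.233
grip_force: 55.0
```

Run:
```python
from h import *
s=sensors.get_state(); p=s["eef_pos"]; print(p,s["force"],s["grip_force"],R.from_rotvec(s["tool_rot"]).as_matrix()[:,1].round(4))
v=np.array([-.0526,.9986,0]); tip=p+.110*v+[0,0,.035]; eye=np.array([.5138,.0492,.116]); o=[]
for n in("top","scene"):
    im=vision.get_image(n)[:,:,::-1]; cv2.imwrite(f"pics/{n}3.png",im)
    q=proj(n,np.vstack([tip,eye])); x,y=(q.mean(0)-[25,37]).astype(int); print(n,q.round(2).tolist(),x,y, ((q-[x,y]+.5)*8).round().tolist())
    o.append(cv2.resize(im[y:y+75,x:x+50],(400,600),interpolation=cv2.INTER_CUBIC))
cv2.imwrite("pics/v4.png",np.hstack(o))
```

```text
[ 0.5207923  -0.08777379  0.0807788 ] [-0.25820654 -0.46693116 -0.82400896] 54.997687339782715 [ 9.987e-01  5.070e-02 -6.000e-04]
top [[229.29, 171.02], [220.17, 171.44]] 199 134 [[246.0, 300.0], [173.0, 303.0]]
scene [[294.96, 182.65], [302.8, 181.36]] 273 145 [[180.0, 305.0], [242.0, 295.0]]
```

View pics/v4.png

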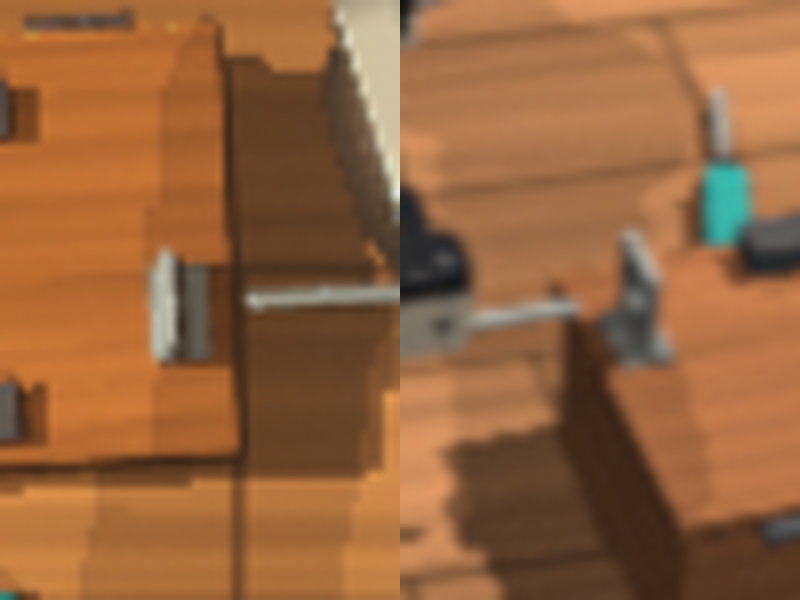

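The tip is at top crop (247,300) and scene crop (577,307), within 2–3 crop pixels of the prediction. The rod's line extended reaches the eye at about (173,304), against (173,303) predicted. In the scene it looks about 1 mm low, so I'll insert along +y with a 1 mm lift and watch the force.

To row units: 34 mm / 600 = 0.0567, 30 mm / 600 = 0.05.

Emit:
carry_out(rows=[-1, 0, 0.0083, 0.0017, 0, 0, 0, -1, -0.0008, 0.0183, 0.0017, 0, 0, 0, -1, -0.0017, 0.0283, 0.0017, 0, 0, 0, -1, -0.0017, 0.0367, 0.0017, 0, 0, 0, -1, -0.0023, 0.0433, 0.0017, 0, 0, 0, -1, -0.0027, 0.05, 0.0017, 0, 0, 0, -1, -0.003, 0.0567, 0.0017, 0, 0, 0, -1, -0.003, 0.0567, 0.0017, 0, 0, 0])

```text
t: 12.5
eef_pos: [0.5192, -0.0513, 0.0821]
tool_rot: [-2.161, -2.28, -0.0]
force: [0.5, 0.2, -0.1]
opening: 0.236
grip_force: 55.0
```

No force with the tip 9 mm past the eye plane, so it's through. I'll push on 28 mm.

To row units: 28 mm / 600 = 0.0467, 24 mm / 600 = 0.04.

Emit:
carry_out(rows=[-1, -0.0005, 0.01, 0, 0, 0, 0, -1, -0.001, 0.02, 0, 0, 0, 0, -1, -0.0015, 0.03, 0, 0, 0, 0, -1, -0.002, 0.04, 0, 0, 0, 0, -1, -0.0025, 0.0467, 0, 0, 0, 0, -1, -0.0025, 0.0467, 0, 0, 0, 0, -1, -0.0025, 0.0467, 0, 0, 0, 0, -1, -0.0025, 0.0467, 0, 0, 0, 0])

```text
t: 13.3
eef_pos: [0.5178, -0.0245, 0.082]
tool_rot: [2.163, 2.279, -0.0]
force: [0.7, -0.1, -0.5]
opening: 0.235
grip_force: 55.0
```

Run:
```python
from h import *
s=sensors.get_state(); p=s["eef_pos"]; print(s["t"],p,s["force"],s["wrist_torque"],s["grip_force"])
v=np.array([-.0526,.9986,0]); tip=p+.110*v+[0,0,.035]; eye=np.array([.5138,.0492,.116]); o=[]
print("tip-eye",tip-eye)
for n in("top","scene"):
    im=vision.get_image(n)[:,:,::-1]; cv2.imwrite(f"pics/{n}4.png",im)
    q=proj(n,np.vstack([tip,eye])); x,y=(q.mean(0)-[25,37]).astype(int); print(n,((q-[x,y]+.5)*8).round().tolist())
    o.append(cv2.resize(im[y:y+75,x:x+50],(400,600),interpolation=cv2.INTER_CUBIC))
cv2.imwrite("pics/v5.png",np.hstack(o))
u=np.array([.9986,.0526,0])
for th in [0,.2,.4,.6,.8,1,1.2,1.3,1.42]:
    c,q=np.cos(th),np.sin(th); x=-.110*c+.036*q+.110; z=.110*q+.036*c-.036
    print(th,(1000*(x*u+[0,0,z])).round(1).tolist())
```

```text
13.3 [ 0.51777269 -0.0245212   0.08200597] [ 0.71616802 -0.09237461 -0.52475901] [-0.06176616 -0.10136905  0.00011715] 54.997467398643494
tip-eye [-0.00181331  0.0361248   0.00100597]
top [[156.0, 308.0], [253.0, 303.0]]
scene [[253.0, 296.0], [170.0, 311.0]]
0 [0.0, 0.0, 0.0]
0.2 [9.3, 0.5, 21.1]
0.4 [22.7, 1.2, 40.0]
0.6 [39.5, 2.1, 55.8]
0.8 [59.1, 3.1, 68.0]
1 [80.7, 4.3, 76.0]
1.2 [103.5, 5.5, 79.6]
1.3 [115.1, 6.1, 79.6]
1.42 [128.9, 6.8, 78.2]
```

View pics/v5.png

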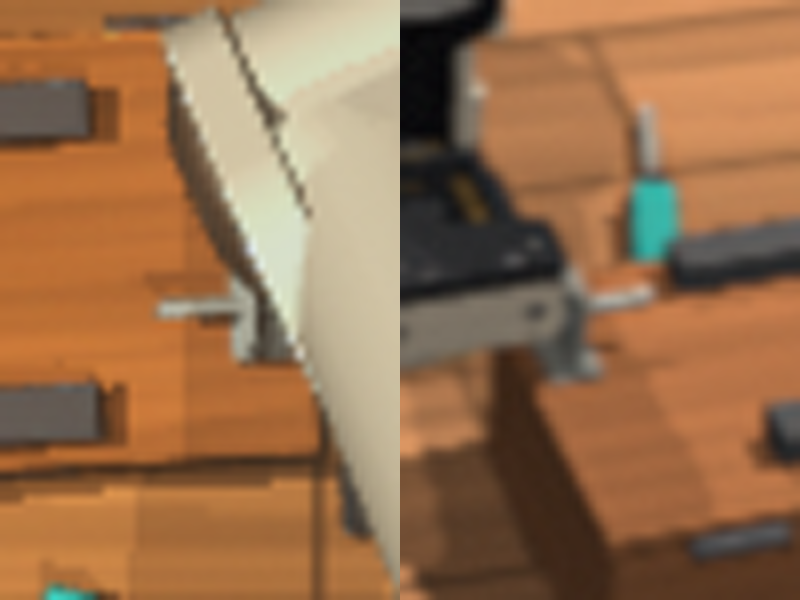

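The rod is through the eye: the tip shows at top crop (160,308), left of the plate at 240, about 36 mm past the eye. Next I'll tabulate the swing.

Run:
```python
import numpy as np
u=np.array([.9986,.0526,0])
def P(th):
    c,q=np.cos(th),np.sin(th); return 1000*((-.110*c+.036*q+.110)*u+[0,0,.110*q+.036*c-.036])
for T in (np.arange(0,.41,.05),np.arange(.4,.81,.05),np.arange(.8,1.13,.04),[1.12,1.16,1.2,1.24,1.28,1.31,1.34,1.36,1.38],[1.38,1.39,1.40,1.41,1.42]):
    print([ (P(t)-P(T[0])).round(1).tolist() for t in T[1:]])
```

```text
[[1.9, 0.1, 5.5], [4.1, 0.2, 10.8], [6.6, 0.3, 16.0], [9.3, 0.5, 21.1], [12.3, 0.6, 26.1], [15.5, 0.8, 30.9], [19.0, 1.0, 35.5], [22.7, 1.2, 40.0]]
[[3.9, 0.2, 4.3], [8.0, 0.4, 8.3], [12.3, 0.6, 12.2], [16.8, 0.9, 15.8], [21.5, 1.1, 19.2], [26.3, 1.4, 22.4], [31.3, 1.6, 25.3], [36.4, 1.9, 28.0]]
[[4.2, 0.2, 1.9], [8.5, 0.4, 3.7], [12.8, 0.7, 5.3], [17.2, 0.9, 6.8], [21.6, 1.1, 8.0], [26.1, 1.4, 9.1], [30.7, 1.6, 10.0], [35.2, 1.9, 10.7]]
[[4.6, 0.2, 0.5], [9.2, 0.5, 0.9], [13.8, 0.7, 1.0], [18.4, 1.0, 1.0], [21.9, 1.2, 0.9], [25.4, 1.3, 0.6], [27.7, 1.5, 0.4], [30.0, 1.6, 0.1]]
[[1.1, 0.1, -0.2], [2.3, 0.1, -0.3], [3.4, 0.2, -0.5], [4.6, 0.2, -0.7]]
```

To row units: 40 mm / 600 = 0.0667, 35.5 mm / 600 = 0.0592.

Emit:
carry_out(rows=[-1, 0.0033, 0, 0.0092, 0, 0, 0, -1, 0.0067, 0, 0.0183, 0, 0, 0, -1, 0.0108, 0, 0.0267, 0, 0, 0, -1, 0.0158, 0.0008, 0.035, 0, 0, 0, -1, 0.0208, 0.0008, 0.0433, 0, 0, 0, -1, 0.0258, 0.0017, 0.0517, 0, 0, 0, -1, 0.0317, 0.0017, 0.0592, 0, 0, 0, -1, 0.0378, 0.002, 0.0667, 0, 0, 0])

```text
t: 14.2
eef_pos: [0.5407, -0.0229, 0.1224]
tool_rot: [-2.162, -2.279, -0.0]
force: [0.2, -0.0, -1.6]
opening: 0.23
grip_force: 55.0
```

Run:
```python
from h import *
s=sensors.get_state(); p=s["eef_pos"]; print(p-[.51777,-.02452,.08201],s["force"],s["wrist_torque"],s["grip_force"])
im=vision.get_image("scene"); cv2.imwrite("pics/scene5.png",im[:,:,::-1])
```

```text
[0.02295926 0.00165739 0.0404104 ] [ 0.17565821 -0.02921797 -1.63598198] [-0.13375588 -0.04675816  0.04485771] 54.99744236469269
```

The arm is following the arc with about 1 N of lid load. I'll continue.

To row units: 36.4 mm / 600 = 0.0607, 1.5 mm / 600 = 0.0025.

Emit:
carry_out(rows=[-1, 0.0067, 0, 0.0072, 0, 0, 0, -1, 0.0133, 0.0008, 0.0138, 0, 0, 0, -1, 0.0205, 0.0008, 0.0203, 0, 0, 0, -1, 0.028, 0.0017, 0.0263, 0, 0, 0, -1, 0.0358, 0.0017, 0.032, 0, 0, 0, -1, 0.0438, 0.0025, 0.0373, 0, 0, 0, -1, 0.0522, 0.0025, 0.0422, 0, 0, 0, -1, 0.0607, 0.0032, 0.0467, 0, 0, 0])

```text
t: 15.05
eef_pos: [0.5773, -0.021, 0.1502]
tool_rot: [-2.162, -2.279, -0.0]
force: [0.2, -0.7, -2.4]
opening: 0.236
grip_force: 55.0
```

To row units: 35.2 mm / 600 = 0.0587, 30.7 mm / 600 = 0.0512.

Emit:
carry_out(rows=[-1, 0.007, 0, 0.0032, 0, 0, 0, -1, 0.0142, 0.0008, 0.0062, 0, 0, 0, -1, 0.0213, 0.0008, 0.0088, 0, 0, 0, -1, 0.0287, 0.0017, 0.0113, 0, 0, 0, -1, 0.036, 0.0017, 0.0133, 0, 0, 0, -1, 0.0433, 0.0025, 0.0152, 0, 0, 0, -1, 0.0512, 0.0025, 0.0167, 0, 0, 0, -1, 0.0587, 0.0032, 0.0178, 0, 0, 0])

```text
t: 15.85
eef_pos: [0.6125, -0.0192, 0.1608]
tool_rot: [2.162, 2.279, 0.0]
force: [0.2, -0.6, -1.1]
opening: 0.235
grip_force: 55.0
```

Now the last stretch to 1.38 rad, slowing down, then on to 1.42.

To row units: 30 mm / 600 = 0.05, 27.7 mm / 600 = 0.0462.

Emit:
carry_out(rows=[-1, 0.0077, 0.0003, 0.0008, 0, 0, 0, -1, 0.0153, 0.0008, 0.0015, 0, 0, 0, -1, 0.023, 0.0012, 0.0017, 0, 0, 0, -1, 0.0307, 0.0017, 0.0017, 0, 0, 0, -1, 0.0365, 0.002, 0.0015, 0, 0, 0, -1, 0.0423, 0.0022, 0.001, 0, 0, 0, -1, 0.0462, 0.0025, 0.0007, 0, 0, 0, -1, 0.05, 0.0027, 0.0002, 0, 0, 0])

```text
t: 16.65
eef_pos: [0.6422, -0.0175, 0.1608]
tool_rot: [-2.162, -2.279, -0.0]
force: [-0.8, -0.0, -0.2]
opening: 0.237
grip_force: 55.0
```

To row units: 4 mm / 600 = 0.0067, 3 mm / 600 = 0.005.

Emit:
carry_out(rows=[-1, 0.0017, 0, -0.0003, 0, 0, 0, -1, 0.0033, 0, -0.0005, 0, 0, 0, -1, 0.005, 0.0003, -0.0008, 0, 0, 0, -1, 0.0067, 0.0003, -0.0012, 0, 0, 0, -1, 0.0067, 0.0003, -0.0012, 0, 0, 0, -1, 0.0067, 0.0003, -0.0012, 0, 0, 0, -1, 0.0067, 0.0003, -0.0012, 0, 0, 0, -1, 0.0067, 0.0003, -0.0012, 0, 0, 0])

```text
t: 17.45
eef_pos: [0.646, -0.0174, 0.1602]
tool_rot: [2.162, 2.279, 0.0]
force: [-0.2, 0.2, 0.3]
opening: 0.237
grip_force: 55.0
```

Run:
```python
from h import *
s=sensors.get_state(); p=s["eef_pos"]; print(s["t"],p-[.51777,-.02452,.08201],s["force"],s["wrist_torque"],s["grip_force"])
# lid angle by silhouette: compare projected lid bars/board corners to image gradient for a range of angles
H=np.array([.5138,.0492,.080]); yaw=.0526; Z=R.from_euler("z",yaw).as_matrix(); H=H+Z@[.110,.105,0]
ims={n:vision.get_image(n) for n in("top","scene")}
for n in ims: cv2.imwrite(f"pics/{n}6.png",ims[n][:,:,::-1])
res=[]
for th in np.arange(1.2,1.65,.02):
    A=Z@R.from_euler("y",th).as_matrix(); sc=0
    for n in("scene","top"):
        g=cv2.GaussianBlur(cv2.cvtColor(ims[n],cv2.COLOR_RGB2GRAY).astype(np.float32),(0,0),.8)
        m=np.hypot(cv2.Sobel(g,5,1,0),cv2.Sobel(g,5,0,1))
        y=np.linspace(-.1,.22 if 0 else .115,60)  # front edge of board, underside+top
        for x,z in((-.163,0),(-.163,.012)):
            P=np.c_[np.full(60,x),y,np.full(60,z)]@A.T+H
            q=proj(n,P).astype(np.float32); sc+=cv2.remap(m,q[:,0].copy(),q[:,1].copy(),1).mean()
    res.append((round(th,2),round(float(sc),1)))
print(res)
```

```text
17.45 [0.12822382 0.00709811 0.07814727] [-0.20062466  0.22582676  0.31735048] [-0.00129431 -0.04549333 -0.01637258] 54.997605085372925
[(np.float64(1.2), 166.4), (np.float64(1.22), 226.2), (np.float64(1.24), 247.7), (np.float64(1.26), 223.5), (np.float64(1.28), 248.9), (np.float64(1.3), 320.0), (np.float64(1.32), 407.9), (np.float64(1.34), 345.8), (np.float64(1.36), 341.7), (np.float64(1.38), 474.7), (np.float64(1.4), 461.8), (np.float64(1.42), 318.2), (np.float64(1.44), 317.3), (np.float64(1.46), 307.2), (np.float64(1.48), 245.7), (np.float64(1.5), 191.2), (np.float64(1.52), 200.8), (np.float64(1.54), 216.4), (np.float64(1.56), 218.8), (np.float64(1.58), 198.5), (np.float64(1.6), 202.3), (np.float64(1.62), 180.0), (np.float64(1.64), 158.0)]
```

The edge fit puts the lid at about 1.39–1.40 rad with near-zero force, which is inside 1.32–1.52. I'll hold to settle, recheck, and hand in.

Emit:
carry_out(rows=[-1, 0.0017, 0, 0, 0, 0, 0, -1, 0.0017, 0, 0, 0, 0, 0, -1, 0.0017, 0, 0, 0, 0, 0, -1, 0.0017, 0, 0, 0, 0, 0, -1, 0.0017, 0, 0, 0, 0, 0, -1, 0.0017, 0, 0, 0, 0, 0, -1, 0.0017, 0, 0, 0, 0, 0, -1, 0.0017, 0, 0, 0, 0, 0])

```text
t: 18.35
eef_pos: [0.647, -0.0173, 0.1601]
tool_rot: [-2.162, -2.279, -0.0]
force: [0.2, 0.3, -1.0]
opening: 0.233
grip_force: 55.0
```

Emit:
carry_out(rows=[-1, 0, 0, 0, 0, 0, 0, -1, 0, 0, 0, 0, 0, 0, -1, 0, 0, 0, 0, 0, 0, -1, 0, 0, 0, 0, 0, 0, -1, 0, 0, 0, 0, 0, 0, -1, 0, 0, 0, 0, 0, 0, -1, 0, 0, 0, 0, 0, 0, -1, 0, 0, 0, 0, 0, 0])

```text
t: 19.15
eef_pos: [0.647, -0.0174, 0.1601]
tool_rot: [-2.162, -2.279, -0.0]
force: [0.2, -0.6, -1.0]
opening: 0.235
grip_force: 55.0
```

Run:
```python
from h import *
a=vision.get_image("scene").astype(int)
for _ in range(6): b=vision.get_image("scene").astype(int)
old=cv2.imread("pics/scene6.png")[:,:,::-1].astype(int)
w=np.s_[60:230,260:400]
print("change over .3s",abs(a-b)[w].max(),"since last",(abs(b-old)[w].max(2)>25).sum())
s=sensors.get_state();print(s["t"],s["eef_pos"],s["force"],s["grip_force"])
H=np.array([.5138,.0492,.080]);Z=R.from_euler("z",.0526).as_matrix();H=H+Z@[.110,.105,0]
for n in("scene","top"):
    im=vision.get_image(n);g=cv2.cvtColor(im,cv2.COLOR_RGB2GRAY).astype(np.float32);m=np.hypot(cv2.Sobel(g,5,1,0),cv2.Sobel(g,5,0,1));res=[]
    for th in np.arange(1.28,1.56,.02):
        A=Z@R.from_euler("y",th).as_matrix();sc=0
        for x,z in((-.163,0),(-.163,.012)):
            q=proj(n,np.c_[np.full(60,x),np.linspace(-.1,.115,60),np.full(60,z)]@A.T+H).astype(np.float32)
            sc+=cv2.remap(m,q[:,0].copy(),q[:,1].copy(),1).mean()
        res.append((round(float(th),2),int(sc)))
    print(n,res)
```

```text
change over .3s 9 since last 59
19.5 [ 0.64700381 -0.01737913  0.16012766] [-0.83936627  0.79240023 -1.41258315] 54.99753534793854
scene [(1.28, 198), (1.3, 204), (1.32, 209), (1.34, 221), (1.36, 244), (1.38, 274), (1.4, 290), (1.42, 278), (1.44, 249), (1.46, 253), (1.48, 250), (1.5, 178), (1.52, 122), (1.54, 159), (1.56, 184)]
top [(1.28, 134), (1.3, 174), (1.32, 307), (1.34, 248), (1.36, 148), (1.38, 267), (1.4, 369), (1.42, 137), (1.44, 89), (1.46, 164), (1.48, 131), (1.5, 106), (1.52, 145), (1.54, 139), (1.56, 129)]
```

Both views now peak at 1.40 rad, the lid is still, and the grip holds 55 N. Handing in.

```bash
python3 -c "
from station import ticket
print(ticket.hand_in())"
```

```text
the job is handed in; nothing more can be done
None
```

I handed the job in with the pin gripped at 55 N in the eye and the lid still at about 1.40 rad by both cameras (balance 1.42); the hand-in returned no verdict.

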